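# Return the filled tablet cassette and close up the rack

## Robot

A 6-joint arm with a two-finger parallel gripper is mounted at the origin on a cart in front of the work surface, level with it; the furniture and walls round the work are solid. World frame = base frame: x ahead of the robot, y to its left, z up, the work surface at z = 0. Lengths are in mm, angles in rad, forces in N, time in s.
With the tool pointing down it reaches from about 200 to 875 mm from the base axis. Payload 3.4 kg.
Tool frame: the origin (TCP) lies on the centre line of the jaws, within the pads' length; the fingertips stand 22 mm ahead of it and the grasp point (between the pads) lies 3 mm ahead of it; z points along the fingers, y is the line along which they close (so a half turn about z gives the same grasp; the last joint's range is limited). The gripper opens to 94 mm and grips with 3 to 60 N. Pads are 16 mm wide; open, the fingers measure 119 mm over their backs; the gripper's body (75 mm by 177 mm) begins 78 mm behind the grasp point.
Start: joints at [1.045, 0.276, 1.505, -0, 1.361, -0.121], TCP at [226.475, 528.557, 227.493] pointing down, gripper open.
Joint ranges: [-2.89, 2.89], [-0.75, 2.08], [0.22, 2.7], [-1.18, 4.32], [0.11, 2.71], [-2.7, 2.7]. Speed limits (rad/s): [2.57, 2.57, 3.14, 3.14, 3.14, 3.14].

## Interface

Orientations are given as a 3x3 rotation matrix whose columns are the frame's x, y, z axes.
In Python, from cell import env gives the robot as it stands. The module is installed in compiled form; this text tells all that it offers.
- The arm moves only by the shell command python3 -m creep 'ROWS' [OPENING]. ROWS is JSON, a list of rows, each a list of 4 numbers: the shift along the tool's x, y, z in m, then the turn about the tool's z in degrees. In form: [[dx, dy, dz, roll], ...]. A call has 1 to 5 rows; each row is the pose to reach, as a shift and turn from the pose commanded when the call began, along the tool's axes at that moment; what a row does not reach only later rows make up. A row lasts 1/12 s, in which the tool goes at most 41.7 mm and 7.16 degrees, less where a joint would pass 70% of its speed; a pose out of reach is approached as far as the arm can. A call with a gripper value outside its range is refused whole. OPENING is the opening, from -1 (shut) to 1 (fully open), set as the call begins (- or left out, the last holds). The fingers move at their own pace and stop on an object; the grip force is fixed at half the most. Time passes only in rows, so rows that repeat a pose let the fingers close. It gives the time, the measured TCP pose, the force, the opening and the grip force at its end, in the units of the state.
- env.get_state(): the state, without advancing time (a new reading comes with each control period).
- env.read_camera(name): name is "scene" or "top"; returns the picture (480x640x3 uint8, blue, green, red); there is no depth.
- env.camera_params(name): a dict with "camera_matrix" (3x3 intrinsics, pixels), "distortion" ([k1, k2, p1, p2, k3] as OpenCV has them; the pictures are not rectified), "world_from_camera" (4x4, takes a point from camera to world coordinates). Camera axes: x right, y up, looking along -z (the intrinsics and any distortion apply to the point x, -y, -z); pixel columns grow to the right and rows downward; lengths in mm; the calibration is good to about 2 mm. A picture is of the moment at which its call begins. camera_params takes no time and is no camera call.
- env.hand_in(): hands the job in; it is judged then, once.
The state is a dict: "time_s": time; "joint_positions": joint angles; "dq": joint speeds; "joint_efforts": joint torques, N m; "ee_pos": TCP position; "tool_rot": TCP orientation; "ft_force": force on the tool from outside, world axes, zero at the start; "moment": the same for the moment, N m; "grip_width": finger opening in mm; "finger_force": force on a finger pad.
Only numpy, scipy, OpenCV 4.12 (cv2) and the standard library are available. Lean on these libraries where they do the work, as an engineer would, in place of code of your own. Each camera call takes 0.05 s, during which the arm holds its last target. There are 200 camera calls.

## Task

The tablet cassette clipped in the filling dock is full: pinch its two sprung side tabs together to unclip it, lift it out and put it in the carrying rack with the other three cassettes, which have slid apart and must be closed up to make room. Finish with all four standing fully down in the rack in one tight row, every cassette butted flush against the next and the row hard against the plain end panel (not the one with the hand slot). Keep the cassettes upright, do not tear the cassette out of the dock, and leave the cartons and bottles round about where they are.

Things in the scene. Friction and masses are not known exactly. Their poses are not given: they have to be found in the camera images.
- cassette_4: Tablet cassette that starts clipped in the dock, 0.17 kg, 66 mm deep (its x), 56 mm wide (its y), 102 mm high (the 3 mm lid ridge included); front and back alike. Origin at the centre of its underside. White base, full size, from z = 0 to 40 mm, slotted 30 mm wide in the middle of its two side faces (+y, -y) for the sprung tabs; above it the clear hopper with its white lid.
- hopper (a point): Middle of cassette_4's hopper, 66 mm above its underside. Hopper and lid, z = 40 to 100 mm, are 58 mm deep (x) and H-shaped from above: two end chambers 56 mm wide (y) and 10 mm deep, with plain flat front and back faces that can be gripped (along x, 58 mm), and a waist 29 mm wide. The recess on each side, 38 mm wide in x and open at the top, leaves room for a finger at the tab.
- pad_l (a point): Middle of the outer face of the grey thumb pad on cassette_4's +y tab, 61 mm above the underside; 27.5 mm from the middle plane when free. Pad: 26 mm wide in x, z = 48 to 74 mm. Each tab slides straight in against a spring (1.6 N at rest, 6.4 N fully in). A barb on its foot (z = 20 to 26 mm) hooks under a lip of the dock and lets go when the tab is 4 mm in.
- pad_r (a point): The same on the -y tab. Free pads are 55 mm apart over their outer faces, 43 mm when fully pinched; the cassette can be lifted and carried by its pinched tabs.
- cassette_4_tab_l (a joint): Travel of the tab on the +y side of cassette_4 (m): 0 sprung out, 0.006 pushed fully in.
- cassette_4_tab_r (a joint): Travel of the tab on the -y side of cassette_4 (m): 0 sprung out, 0.006 pushed fully in.
- cassette_1: Loose cassette in the rack, nearest the plain end panel. The same in shape, size and weight as cassette_4.
- cassette_2: Loose cassette in the rack, the middle one. The same in shape, size and weight as cassette_4.
- cassette_3: Loose cassette in the rack, nearest the end panel with the hand slot. The same in shape, size and weight as cassette_4.
- rack: Carrying rack of bare aluminium, fixed to the worktop, 79 mm (x) by 250 mm (y). Origin at the centre of its underside; floor top at z = 5 mm. Cassettes stand in its lane side by side, their y along the rack's y, between two low rails (inner faces x = +-35.5 mm, tops z = 17 mm). A row closed against the plain panel has its centres at y = 91, 35, -21 and -77 mm.
- stop_face (a point): On the inner face of the rack's plain end panel (rack y = +119 mm; the panel is 6 mm thick and 85 mm high), 45 mm up.
- slot_face (a point): On the inner face of the rack's other end panel, the one with the hand slot (rack y = -118 mm; 8 mm thick, 86 mm high), 45 mm up. Four cassettes (224 mm) fill the 237 mm between the panels but for 13 mm, so fingers do not fit beside a cassette there.
- dock: Filling dock, fixed to the worktop: grey plate 116 x 104 mm (x = -50 to 66 mm), white control box at its +x end (x = 39 to 65 mm, 40 mm high). Origin on the worktop under the middle of the seat. Cheeks at y = +-29 to 35 mm, 44 mm long in x, tops at z = 41.5 mm, carry the lips that hold the barbs.
- seat (a point): Middle of the dock's seat, 10 mm above the worktop; cassette_4's underside starts here, its axes along the dock's. A rim 6 mm high guides it front and back. Straight up by 35 mm it is clear of the cheeks.
- med_box_5: Bystander: printed medicine carton with green ends, 35 (x) x 90 (y) x 52 mm high, standing behind the rack; origin at the centre of its underside. Loose.
- tablet_bottle_43: Bystander: white tablet bottle, diameter 37 mm, 82 mm high, near the dock; origin at the centre of its underside. Loose.
- med_box_3: Bystander: flat printed medicine carton, 62 (x) x 118 (y) x 26 mm high, on the open worktop; origin at the centre of its underside. Loose. Apart from the things listed here the worktop (z = 0) is bare from 0.38 to 0.62 m ahead of the robot's base and from 0.22 m left to 0.30 m right of it, so the cassette can be set down there.
- tablet_bottle_45: Bystander: white tablet bottle, diameter 33 mm, 71 mm high; origin at the centre of its underside. Loose.

How it is judged:
By the outcome, as a careful person would: the job done as asked, in the order asked, and still so for the second after the job is handed in, with the robot touching nothing.
It also fails if it takes over 58 s, if anything falls off the work surface, if the arm or the gripper's body presses on something with over 40 N, if the wrist force passes 120 N, or if a joint passes its speed limit or range.

## Working session

There is one attempt and no reset: what is moved stays moved. The work goes in short steps, Python scripts to look and compute and a shell command to move; the robot and the scene stay as the last step left them, time stands still between calls to the robot, and variables do not carry over. Pictures are saved under pics/ and viewed, at most 10 in all, crops included, and the job is handed in when it is done.

```bash
mkdir -p pics; python3 - <<'E'
from cell import env
import cv2,numpy as np
for n in("scene","top"):
    cv2.imwrite(f"pics/{n}0.png",env.read_camera(n)); p=env.camera_params(n)
    print(n,np.round(p["camera_matrix"],1).tolist(),np.round(p["distortion"],4),np.round(p["world_from_camera"],3).tolist())
s=env.get_state(); print({k:np.round(v,3).tolist() for k,v in s.items()})
E
```

```text
scene [[541.2, 0.0, 327.5], [0.0, 541.2, 232.3], [0.0, 0.0, 1.0]] [0.0346 0.     0.     0.     0.    ] [[-0.677, -0.459, 0.576, 1141.654], [0.736, -0.415, 0.534, 482.191], [-0.006, 0.785, 0.619, 730.62], [0.0, 0.0, 0.0, 1.0]]
top [[446.3, 0.0, 317.6], [0.0, 446.3, 240.1], [0.0, 0.0, 1.0]] [-0.0487  0.      0.      0.      0.    ] [[0.027, 0.994, -0.102, 435.276], [-1.0, 0.028, 0.004, -60.583], [0.007, 0.102, 0.995, 1088.919], [0.0, 0.0, 0.0, 1.0]]
{'time_s': 0.1, 'joint_positions': [1.045, 0.277, 1.506, -0.0, 1.361, -0.121], 'dq': [0.001, -0.002, -0.003, -0.001, -0.001, 0.001], 'joint_efforts': [0.001, -40.546, -23.778, 0.07, 0.03, -0.0], 'ee_pos': [226.216, 528.131, 226.725], 'tool_rot': [[-0.919, 0.394, -0.001], [0.394, 0.919, -0.001], [0.0, -0.002, -1.0]], 'ft_force': [0.587, 0.56, 0.144], 'moment': [0.027, 0.012, 0.018], 'finger_force': 0.0, 'grip_width': 93.81}
```

View pics/scene0.png

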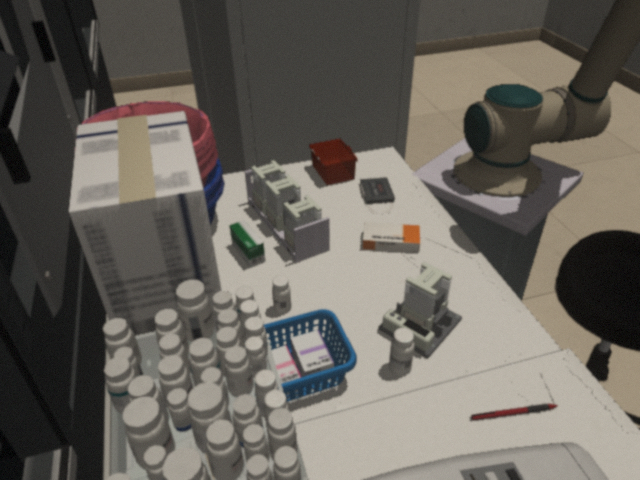

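View pics/top0.png

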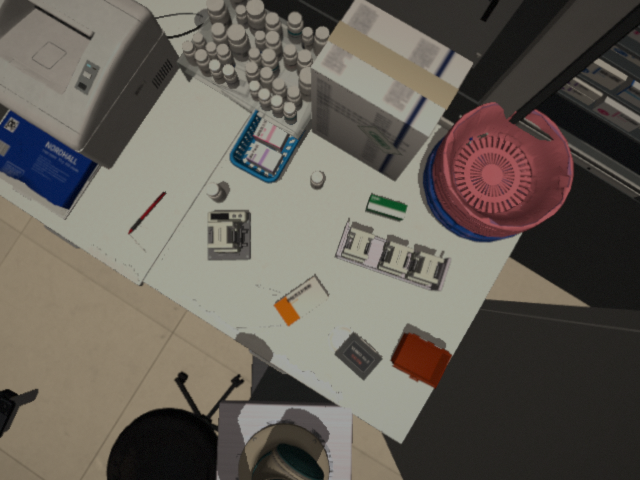

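```bash
cat > h.py <<'E'
import cv2,numpy as np
from cell import env
def ray(n,uv):
    p=env.camera_params(n); T=np.array(p["world_from_camera"])
    q=cv2.undistortPoints(np.array(uv,float).reshape(-1,1,2),np.array(p["camera_matrix"]),np.array(p["distortion"]))[:,0]
    return T[:3,3],np.c_[q[:,0],-q[:,1],-np.ones(len(q))]@T[:3,:3].T
def onz(n,uv,z):
    o,d=ray(n,uv); return o+d*((z-o[2])/d[:,2])[:,None]
def proj(n,P):
    p=env.camera_params(n); T=np.array(p["world_from_camera"])
    c=(np.array(P,float).reshape(-1,3)-T[:3,3])@T[:3,:3]; c[:,1:]*=-1
    return cv2.projectPoints(c,np.zeros(3),np.zeros(3),np.array(p["camera_matrix"]),np.array(p["distortion"]))[0][:,0]
def crop(im,x,y,w,h,s): return cv2.resize(im[y:y+h,x:x+w],None,fx=s,fy=s,interpolation=cv2.INTER_CUBIC)
E
python3 - <<'E'
from h import *
t=cv2.imread("pics/top0.png");s=cv2.imread("pics/scene0.png")
C=np.zeros((600,800,3),np.uint8)
for im,a,(X,Y) in[(t,(330,213,130,85,4),(0,0)),(t,(200,200,60,68,4),(530,0)),(s,(240,155,95,107,2.4),(0,342)),(s,(375,260,95,100,2.4),(300,342))]:
    c=crop(im,*a);C[Y:Y+c.shape[0],X:X+c.shape[1]]=c[:600-Y,:800-X]
cv2.imwrite("pics/c1.png",C)
E
```

```text
(no output)
```

View pics/c1.png

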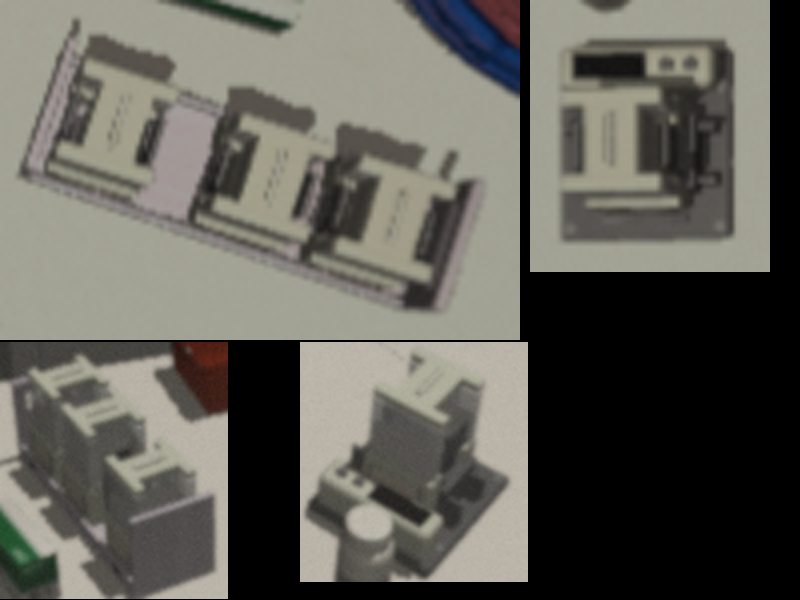

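```bash
python3 - <<'E'
from h import *
t=cv2.imread("pics/top0.png")
g=t.min(axis=2)
for nm,(x0,y0,x1,y1),z in[("rack",(335,215,455,295),105),("dock",(203,200,258,265),110)]:
    G=crop(t,x0,y0,x1-x0,y1-y0,6).astype(int)
    sat=G.max(2)-G.min(2)
    m=((G.min(2)>128)).astype(np.uint8)
    print(nm,[np.percentile(G.min(2),p) for p in(10,30,50,70,90,99)])
    cv2.imwrite(f"pics/m_{nm}.png",m*255)
    n,l,st,c=cv2.connectedComponentsWithStats(m)
    for i in range(1,n):
        if st[i,4]<1500: continue
        ct=cv2.findContours((l==i).astype(np.uint8),0,1)[0][0]
        r=cv2.minAreaRect(ct); b=(cv2.boxPoints(r)+.5)/6-.5+[x0,y0]
        P=onz("top",b,z); cen=P.mean(0); e=P[1]-P[0]; f=P[2]-P[1]
        print(st[i,:4]//6,np.round(cen,1),"sides",np.round([np.linalg.norm(e),np.linalg.norm(f)],1),"ang",np.round(np.degrees(np.arctan2(e[1],e[0])),1))
a=cv2.imread("pics/m_rack.png");b=cv2.imread("pics/m_dock.png")
C=np.zeros((600,800,3),np.uint8)
t6=crop(t,335,215,120,80,6)
C[:300,:450]=cv2.resize(a,(450,300));C[:300,460:720]=cv2.resize(b,(260,300))
C[300:,:450]=cv2.resize(t6,(450,300));cv2.imwrite("pics/c2.png",C)
E
```

```text
rack [np.float64(69.0), np.float64(125.0), np.float64(145.0), np.float64(148.0), np.float64(149.0), np.float64(151.0)]
[  0   0 120  80] [ 509.9 -236.4  105. ] sides [269.3 178.1] ang -88.3
[ 9 13 39 39] [ 521.6 -167.5  105. ] sides [69.3 80. ] ang -16.5
dock [np.float64(47.0), np.float64(81.0), np.float64(123.0), np.float64(147.0), np.float64(149.0), np.float64(150.0)]
[ 0  0 55 65] [549.  129.6 110. ] sides [122.5 144.3] ang -88.5
```

View pics/c2.png

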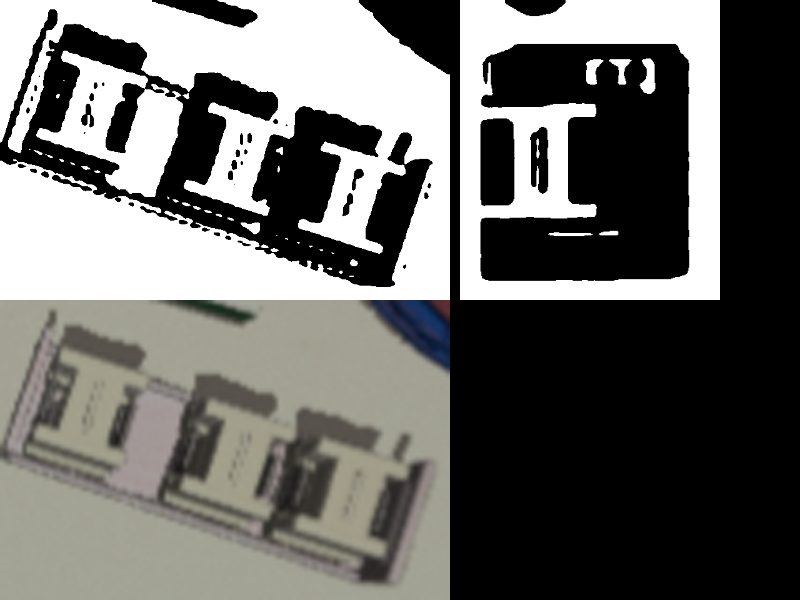

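```bash
cat >> h.py <<'E'
def rect(im,n,c,yaw,z,hx,hy,s=0.5):
    "plane z around c, rows = local x (down = +x), cols = local y (right=+y)"
    a=np.radians(yaw);X=np.array([np.cos(a),np.sin(a)]);Y=np.array([-X[1],X[0]])
    gx,gy=np.meshgrid(np.arange(-hx,hx+s/2,s),np.arange(-hy,hy+s/2,s),indexing="ij")
    P=np.array(c)[:2]+gx[...,None]*X+gy[...,None]*Y
    uv=proj(n,np.dstack([P,np.full(gx.shape,z)])).reshape(gx.shape+(2,)).astype(np.float32)
    return cv2.remap(im,uv[...,0],uv[...,1],cv2.INTER_CUBIC)
E
python3 - <<'E'
from h import *
t=cv2.imread("pics/top0.png")
q={"c3":[(357,155),(460,190),(432,280),(332,248)],"c2":[(240,112),(333,147),(310,240),(207,207)],"c1":[(85,55),(178,88),(140,180),(52,150)]}
C=np.zeros((600,800,3),np.uint8);k=0
for nm,v in q.items():
    P=onz("top",np.array(v)/4-.375+[330,213],105);print(nm,np.round(P.mean(0),1),[round(np.linalg.norm(P[i]-P[i-1]),1) for i in range(4)],[round(float(np.degrees(np.arctan2(*(P[a]-P[b])[1::-1]))),1) for a,b in((0,3),(1,2))],[round(float(np.degrees(np.arctan2(*(P[a]-P[b])[:2]))),1) for a,b in((0,1),(3,2))])
    r=rect(t,"top",P.mean(0),-19.5,105,45,45,.5);C[0:181,k:k+181]=r;k+=190
P=onz("top",(np.array([(562,88),(660,88),(660,190),(562,188)])-[530,0])/4-.375+200,110);print("c4",np.round(P.mean(0),1),[round(np.linalg.norm(P[i]-P[i-1]),1) for i in range(4)])
C[0:181,k:k+181]=rect(t,"top",P.mean(0),0,110,45,45,.5)
C[190:190+201,:601]=rect(t,"top",(506,-234),-19.5,5,50,150,.5)
C[395:395+201,:601]=rect(t,"top",(506,-234),-19.5,85,50,150,.5)
cv2.imwrite("pics/c3.png",C)
# bottles/cartons rough
print(np.round(onz("top",[(218,190)],82),0),np.round(onz("top",[(317,178)],71),0),np.round(onz("top",[(386,205)],52),0),np.round(onz("top",[(302,300)],26),0))
E
```

```text
c3 [ 483.1 -311.5  105. ] [np.float64(53.6), np.float64(60.4), np.float64(52.5), np.float64(58.0)] [-14.7, -17.3] [17.3, 16.2]
c2 [ 504.4 -243.1  105. ] [np.float64(56.1), np.float64(55.1), np.float64(53.3), np.float64(59.7)] [-18.4, -13.5] [19.2, 16.2]
c1 [ 534.3 -154.5  105. ] [np.float64(56.2), np.float64(54.8), np.float64(55.6), np.float64(51.3)] [-17.8, -21.4] [18.1, 17.3]
c4 [542.9 151.7 110. ] [np.float64(55.7), np.float64(54.5), np.float64(56.7), np.float64(54.2)]
[[648. 167.  82.]] [[685. -59.  71.]] [[ 630. -224.   52.]] [[401. -32.  26.]]
```

View pics/c3.png

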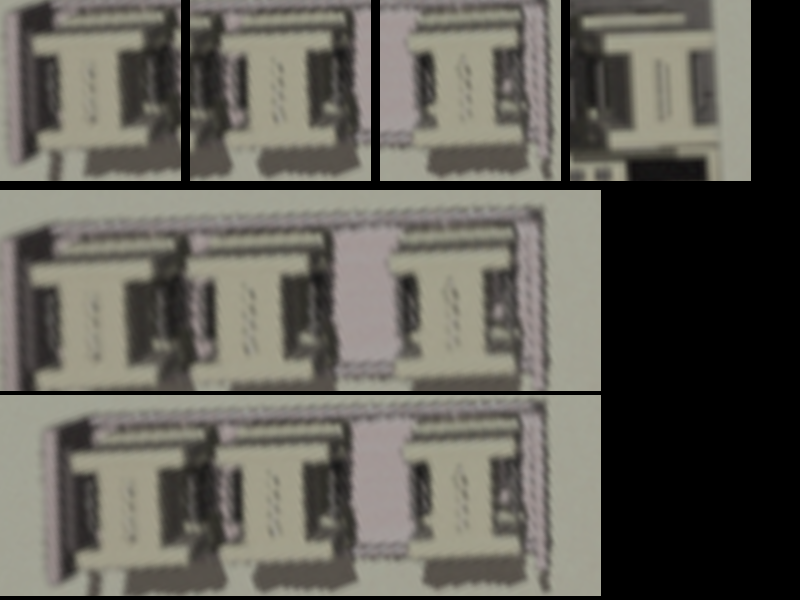

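```bash
python3 - <<'E'
from h import *
t=cv2.imread("pics/top0.png");Yaw=-17.
def edges(p,s,h,k=5):
    d=np.gradient(cv2.GaussianBlur(p.reshape(-1,1).astype(float),(1,0),0,1.6).ravel() if 0 else np.convolve(p,np.ones(3)/3,'same'));o=[]
    for i in range(3,len(d)-3):
        if abs(d[i])==abs(d[i-2:i+3]).max() and abs(d[i])>2.5:o.append((round(i*s-h,1),round(d[i])))
    return o
for nm,c,yaw,z in[("c3",(483.1,-311.5),Yaw,105),("c2",(504.4,-243.1),Yaw,105),("c1",(534.3,-154.5),Yaw,105),("c4",(542.9,151.7),0,110)]:
    r=rect(t,"top",c,yaw,z,45,45).astype(float)[...,1]
    sl=lambda a,b:slice(int((a+45)*2),int((b+45)*2))
    print(nm,"x L",edges(r[:,sl(-24,-12)].mean(1),.5,45),"\n   x R",edges(r[:,sl(12,24)].mean(1),.5,45))
    print("   y bot",edges(r[sl(-25,-21)].mean(0),.5,45),"\n   y top",edges(r[sl(21,26)].mean(0),.5,45))
# rails, rack frame about (506,-234)
for z in(0,17,5):
    r=rect(t,"top",(506,-234),Yaw,z,60,150).astype(float)[...,1]
    for a,b in((-90,-60),(-60,-20),(-20,0),(15,40),(50,100)): print("rail z",z,(a,b),edges(r[:,int((a+150)*2):int((b+150)*2)].mean(1),.5,60))
for z in(85,0):
    r=rect(t,"top",(506,-234),Yaw,z,60,150).astype(float)[...,1]
    for a,b in((-25,-10),(0,15),(15,30)): print("panels z",z,(a,b),edges(r[int((a+60)*2):int((b+60)*2)].mean(0),.5,150))
E
```

```text
c3 x L [(-43.0, -6), (-39.0, 3), (-29.0, 11), (-18.0, -9), (19.0, 9), (28.0, -5)] 
   x R [(-42.0, -7), (-38.0, 8), (-33.0, -9), (-28.5, 10), (-19.0, -9), (19.0, 8), (28.5, -9), (42.5, 9)]
   y bot [(-35.0, -10), (-28.0, 11), (27.5, -10), (43.0, 13)] 
   y top [(-35.5, -10), (-28.0, 13), (27.5, -10), (42.5, 12)]
c2 x L [(-42.5, -6), (-38.5, 7), (-33.0, -7), (-28.5, 9), (-17.5, -5), (9.0, 4), (19.5, 6), (26.5, -3)] 
   x R [(-41.5, -8), (-38.0, 10), (-33.0, -10), (-29.0, 11), (-19.5, -10), (7.0, 3), (19.0, 10), (28.5, -9), (42.5, 10)]
   y bot [(-28.5, 13), (27.0, -13), (31.5, 4), (34.5, -3), (38.5, 12)] 
   y top [(-29.0, 12), (26.5, -15), (32.0, 3), (37.0, 9)]
c1 x L [(-39.0, 8), (-34.0, -9), (-30.0, 11), (-19.5, -7), (6.5, 5), (11.0, -3), (18.0, 5), (27.0, -8), (41.5, 8)] 
   x R [(-39.0, 10), (-34.5, -9), (-30.0, 10), (-20.5, -11), (-3.5, 4), (1.0, -4), (6.5, 7), (11.0, -5), (18.0, 10), (27.0, -9), (42.0, 10)]
   y bot [(-29.5, 3), (24.5, -12), (28.5, 12), (31.5, -3), (34.0, 3), (38.0, -12), (41.0, 13)] 
   y top [(-29.5, 6), (25.0, -13), (28.0, 9), (33.5, 4), (37.0, -11), (40.5, 
[... 3314 characters left out ...]
.0, 3), (-89.0, -11), (-73.0, 4), (-69.5, -6), (-55.5, 9), (-48.5, -8), (-43.5, 16), (-26.5, -4), (-23.5, 4), (-10.5, -13), (3.0, 6), (6.5, -7), (15.5, 14), (47.5, -9), (50.0, -7), (53.5, 4), (58.5, 14), (75.5, -3), (78.5, 5), (91.5, -13), (96.0, 4), (105.0, -3), (108.5, 13), (112.5, -4), (115.5, 4), (119.5, -10), (123.0, 12)]
panels z 0 (15, 30) [(-144.0, -9), (-135.0, -4), (-128.0, 3), (-122.5, 10), (-89.0, -11), (-76.0, 5), (-68.0, -5), (-55.0, 11), (-48.0, -6), (-43.5, 12), (-31.0, -3), (-23.5, 3), (-10.5, -13), (-2.0, 4), (6.5, -5), (16.5, 12), (49.5, -8), (53.5, 7), (58.5, 9), (78.5, 3), (91.0, -12), (95.5, 5), (100.0, -3), (104.0, -3), (110.0, 8), (115.5, 3), (119.0, -9), (122.5, 12)]
```

```bash
cat >> h.py <<'E'
def plan(*wps,start=None):
    "wps: (x,y,z,ang of tool y deg), TCP mm; prints one shift per call"
    s=env.get_state();R=np.array(s["tool_rot"]);p=np.array(s["ee_pos"]);a=np.degrees(np.arctan2(R[1,1],R[0,1]))
    if start is not None:p=np.array(start[:3],float);a=start[3]
    for w in wps:
        d=np.array(w[:3])-p;t=np.radians(a);tx=np.array([-np.sin(t),np.cos(t),0]);ty=np.array([np.cos(t),np.sin(t),0])
        r=(a-w[3]+180)%360-180
        print([round(float(v)/1000,4) for v in(d@tx,d@ty,-d[2])]+[round(float(r),1)],"rows",round(max(np.linalg.norm(d)/41.7,abs(r)/7.16),1))
        p=np.array(w[:3],float);a=w[3]
def st():
    s=env.get_state();R=np.array(s["tool_rot"]);print(round(s["time_s"],2),np.round(s["ee_pos"],1),"ang",round(float(np.degrees(np.arctan2(R[1,1],R[0,1]))),2),"F",np.round(s["ft_force"],1),"w",round(s["grip_width"],1),"f",round(float(s["finger_force"]),1))
E
python3 - <<'E'
from h import *
s=np.array([226.475,528.557,227.493,66.8]);e=np.array([482.9,-311.6,200,-17.5])
plan(*[s+(e-s)*k/5 for k in range(1,6)],start=s)
E
```

```text
[-0.1133, -0.1342, 0.0055, 16.9] rows 4.2
[-0.1474, -0.0956, 0.0055, 16.9] rows 4.2
[-0.1688, -0.0487, 0.0055, 16.9] rows 4.2
[-0.1757, 0.0023, 0.0055, 16.9] rows 4.2
[-0.1674, 0.0532, 0.0055, 16.9] rows 4.2
```

```bash
python3 -m creep '[[-0.1133,-0.1342,0.0055,16.9],[-0.1133,-0.1342,0.0055,16.9],[-0.1133,-0.1342,0.0055,16.9],[-0.1133,-0.1342,0.0055,16.9],[-0.1133,-0.1342,0.0055,16.9]]' 1; python3 -c "from h import *; plan((328.93,192.6,216.5,33.1),(380.2,24.5,211,16.2),(431.6,-143.6,205.5,-0.6),(482.9,-311.6,200,-17.5))"
```

```text
time_s: 0.52
ee_pos: [277.6, 355.1, 221.3]
tool_rot: [[-0.763, 0.646, -0.001], [0.646, 0.763, -0.005], [-0.002, -0.004, -1.0]]
ft_force: [-0.3, 0.8, 0.0]
grip_width: 94.2
finger_force: 0.0
[-0.1442, -0.0909, 0.0048, 16.7] rows 4.1
[-0.1688, -0.0488, 0.0055, 16.9] rows 4.2
[-0.1758, 0.0025, 0.0055, 16.8] rows 4.2
[-0.1675, 0.0531, 0.0055, 16.9] rows 4.2
```

```bash
python3 -m creep '[[-0.1474,-0.0956,0.0055,16.9],[-0.1474,-0.0956,0.0055,16.9],[-0.1474,-0.0956,0.0055,16.9],[-0.1474,-0.0956,0.0055,16.9],[-0.1474,-0.0956,0.0055,16.9]]' >/dev/null
python3 -m creep '[[-0.1688,-0.0487,0.0055,16.9],[-0.1688,-0.0487,0.0055,16.9],[-0.1688,-0.0487,0.0055,16.9],[-0.1688,-0.0487,0.0055,16.9],[-0.1688,-0.0487,0.0055,16.9]]' >/dev/null
python3 -m creep '[[-0.1757,0.0023,0.0055,16.9],[-0.1757,0.0023,0.0055,16.9],[-0.1757,0.0023,0.0055,16.9],[-0.1757,0.0023,0.0055,16.9],[-0.1757,0.0023,0.0055,16.9]]' >/dev/null
python3 -m creep '[[-0.1674,0.0532,0.0055,16.9],[-0.1674,0.0532,0.0055,16.9],[-0.1674,0.0532,0.0055,16.9],[-0.1674,0.0532,0.0055,16.9],[-0.1674,0.0532,0.0055,16.9]]' >/dev/null
python3 -m creep '[[0,0,0,0],[0,0,0,0]]' >/dev/null
python3 - <<'E'
from h import *
st(); plan((482.9,-311.6,74,-17.5)); cv2.imwrite("pics/top1.png",env.read_camera("top"));im=env.read_camera("scene");cv2.imwrite("pics/scene1.png",im)
cv2.imwrite("pics/c4.png",crop(im,215,90,130,180,3.3))
E
```

```text
2.35 [ 482.  -310.1  199.1] ang -17.68 F [-0.4  0.2 -0.5] w 94.0 f 0.0
[-0.0012, 0.0013, 0.1251, -0.2] rows 3.0
```

View pics/c4.png

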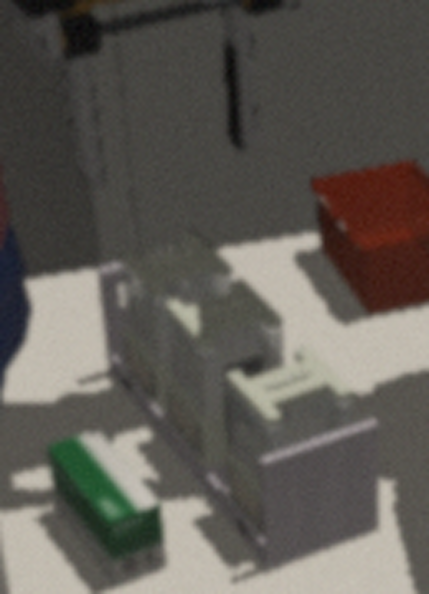

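```bash
python3 -m creep '[[-0.001,0.001,0.042,0],[-0.001,0.001,0.084,0],[-0.001,0.001,0.115,0],[-0.001,0.001,0.125,0],[-0.001,0.001,0.125,0]]' >/dev/null
python3 -m creep '[[0,0,0,0],[0,0,0,0],[0,0,0,0]]' -1; python3 -m creep '[[0,0,0,0],[0,0,0,0],[0,0,0,0],[0,0,0,0]]'; python3 -c "from h import *; st()"
```

```text
time_s: 3.12
ee_pos: [484.0, -313.9, 77.4]
tool_rot: [[0.304, 0.953, 0.004], [0.953, -0.304, -0.003], [-0.002, 0.004, -1.0]]
ft_force: [-0.1, -0.5, -0.3]
grip_width: 77.5
finger_force: 0.0
time_s: 3.45
ee_pos: [482.3, -313.1, 75.8]
tool_rot: [[0.304, 0.953, 0.0], [0.953, -0.304, -0.0], [-0.0, 0.0, -1.0]]
ft_force: [-2.1, 2.0, 5.8]
grip_width: 58.3
finger_force: 30.0
3.45 [ 482.3 -313.1   75.8] ang -17.69 F [-2.1  2.   5.8] w 58.3 f 30.0
```

```bash
python3 -m creep '[[0.01,0,-0.001,0],[0.02,0,-0.001,0],[0.03,0,-0.001,0],[0.04,0,-0.001,0],[0.046,0,-0.001,0]]' | sed -n 2,4p
for i in 1; do python3 -m creep '[[0.001,0,0,0],[0.002,0,0,0],[0.003,0,0,0]]'| grep -E "ee_pos|ft"; python3 -m creep '[[0.001,0,0,0],[0.002,0,0,0],[0.002,0,0,0]]'| grep -E "ee_pos|ft";python3 -m creep '[[0.001,0,0,0],[0.002,0,0,0],[0.002,0,0,0]]'| grep -E "ee_pos|ft"; done
```

```text
ee_pos: [496.9, -267.8, 75.8]
tool_rot: [[0.303, 0.953, -0.0], [0.953, -0.303, 0.0], [0.0, -0.0, -1.0]]
ft_force: [-0.4, -0.6, -0.8]
ee_pos: [497.4, -266.3, 75.8]
ft_force: [-0.3, -1.7, -1.8]
ee_pos: [497.9, -264.7, 75.8]
ft_force: [-0.4, -1.6, -2.1]
ee_pos: [498.6, -262.6, 75.8]
ft_force: [-1.8, -2.0, -1.6]
```

```bash
for i in 1; do python3 -m creep '[[0.001,0,0,0],[0.001,0,0,0]]'| grep -E "ee_pos|ft"; python3 -m creep '[[0.001,0,0,0],[0.001,0,0,0]]'| grep -E "ee_pos|ft";python3 -m creep '[[0.001,0,0,0],[0.001,0,0,0]]'| grep -E "ee_pos|ft";python3 -m creep '[[0.001,0,0,0],[0.001,0,0,0]]'| grep -E "ee_pos|ft"; done
```

```text
ee_pos: [499.0, -261.5, 75.8]
ft_force: [-0.0, -1.6, -1.2]
ee_pos: [499.3, -260.4, 75.8]
ft_force: [-0.2, -2.0, -2.7]
ee_pos: [499.6, -259.4, 75.9]
ft_force: [-0.7, -1.2, -2.9]
ee_pos: [499.8, -258.8, 75.9]
ft_force: [-1.1, -2.8, -2.9]
```

```bash
for i in 1; do python3 -m creep '[[0.001,0,0,0],[0.001,0,0,0]]'| grep -E "ee_pos|ft"; python3 -m creep '[[0.001,0,0,0],[0.001,0,0,0]]'| grep -E "ee_pos|ft";python3 -m creep '[[0.001,0,0,0],[0.001,0,0,0]]'| grep -E "ee_pos|ft"; done
python3 - <<'E'
from h import *
cv2.imwrite("pics/top2.png",env.read_camera("top"));im=env.read_camera("scene");cv2.imwrite("pics/scene2.png",im)
E
```

```text
ee_pos: [499.8, -258.7, 76.0]
ft_force: [-2.4, -4.3, -2.3]
ee_pos: [499.9, -258.7, 76.2]
ft_force: [-3.9, -7.3, -1.6]
ee_pos: [500.0, -258.7, 76.3]
ft_force: [-4.0, -9.2, -2.3]
```

```bash
for i in 1; do python3 -m creep '[[-0.003,0,0,0],[-0.003,0.0,0,0]]'| grep -E "ee_pos|ft"; python3 -m creep '[[0,0.001,0,0],[0,0.001,0,0]]'| grep -E "ee_pos|ft";python3 -m creep '[[0,0.001,0,0],[0,0.001,0,0]]'| grep -E "ee_pos|ft";python3 -m creep '[[0,0.001,0,0],[0,0.001,0,0]]'| grep -E "ee_pos|ft";python3 -m creep '[[0,-0.004,0,0],[0,-0.004,0,0],[0,-0.004,0,0]]'| grep -E "ee_pos|ft";python3 -m creep '[[0,-0.001,0,0],[0,-0.001,0,0]]'| grep -E "ee_pos|ft";python3 -m creep '[[0,-0.001,0,0],[0,-0.001,0,0]]'| grep -E "ee_pos|ft"; done
```

```text
ee_pos: [499.9, -258.9, 76.1]
ft_force: [-1.3, -1.8, -0.6]
ee_pos: [500.4, -259.0, 76.0]
ft_force: [-2.5, -2.1, 0.3]
ee_pos: [500.6, -259.0, 75.9]
ft_force: [-5.0, -2.5, 0.1]
ee_pos: [500.7, -259.1, 75.9]
ft_force: [-6.1, -1.9, 1.8]
ee_pos: [499.1, -258.5, 76.1]
ft_force: [-1.9, -2.3, -1.4]
ee_pos: [498.7, -258.4, 76.1]
ft_force: [-0.1, -2.0, -1.3]
ee_pos: [497.6, -258.1, 76.1]
ft_force: [1.9, -3.5, -1.0]
```

```bash
for i in 1; do python3 -m creep '[[0,-0.001,0,0],[0,-0.001,0,0]]'| grep -E "ee_pos|ft";python3 -m creep '[[0,-0.001,0,0],[0,-0.001,0,0]]'| grep -E "ee_pos|ft"; python3 -m creep '[[0,-0.001,0,0],[0,-0.001,0,0]]'| grep -E "ee_pos|ft"; python3 -m creep '[[0,-0.001,0,0],[0,-0.001,0,0]]'| grep -E "ee_pos|ft"; done
```

```text
ee_pos: [496.3, -257.6, 76.0]
ft_force: [0.6, -2.7, -2.7]
ee_pos: [495.7, -257.5, 76.1]
ft_force: [2.2, -2.6, -2.5]
ee_pos: [495.6, -257.4, 76.2]
ft_force: [4.2, -3.1, -4.5]
ee_pos: [495.5, -257.4, 76.3]
ft_force: [6.6, -3.0, -4.5]
```

```bash
python3 -m creep '[[0,0.005,0.001,0],[0,0.005,0.001,0],[0.002,0.005,0.001,0],[0.003,0.005,0.001,0],[0.003,0.005,0.001,0]]'| grep -E "ee_pos|ft"
python3 -m creep '[[0,0,0.0005,0],[0,0,0.0005,0]]'| grep -E "ee_pos|ft"
python3 -m creep '[[0,0,0,0],[0,0,0,0],[0,0,0,0]]' 1| grep -E "ee_pos|ft|width"
python3 -m creep '[[0,0,-0.02,0],[0,0,-0.06,0],[0,0,-0.1,0],[0,0,-0.13,0],[0,0,-0.13,0]]'| grep -E "ee_pos|ft|width"
python3 - <<'E'
from h import *
s=np.array(list(env.get_state()["ee_pos"])+[-17.7]);s[2]=206;e=np.array([543.2,152.7,200,-88])
st();plan(*[s+(e-s)*k/3 for k in range(1,4)],start=s)
E
```

```text
ee_pos: [496.6, -257.5, 75.9]
ft_force: [-5.2, -8.6, 5.5]
ee_pos: [496.5, -257.5, 75.9]
ft_force: [-6.3, -7.9, 8.6]
ee_pos: [498.0, -254.1, 74.1]
ft_force: [-0.2, -0.0, 0.1]
grip_width: 74.4
ee_pos: [501.9, -256.5, 210.9]
ft_force: [0.5, -0.6, -0.1]
grip_width: 94.1
9.05 [ 501.9 -256.5  210.9] ang -17.65 F [ 0.5 -0.6 -0.1] w 94.1 f 0.0
[0.1341, -0.0283, 0.002, 23.4] rows 3.3
[0.1118, -0.0793, 0.002, 23.4] rows 3.3
[0.071, -0.1173, 0.002, 23.4] rows 3.3
```

```bash
python3 -m creep '[[0.134,-0.0283,0.002,23.4],[0.134,-0.0283,0.002,23.4],[0.134,-0.0283,0.002,23.4],[0.134,-0.0283,0.002,23.4]]' >/dev/null
python3 -m creep '[[0.1118,-0.0793,0.002,23.4],[0.1118,-0.0793,0.002,23.4],[0.1118,-0.0793,0.002,23.4],[0.1118,-0.0793,0.002,23.4]]' >/dev/null
python3 -m creep '[[0.071,-0.1173,0.002,23.4],[0.071,-0.1173,0.002,23.4],[0.071,-0.1173,0.002,23.4],[0.071,-0.1173,0.002,23.4],[0.071,-0.1173,0.002,23.4]]' >/dev/null
python3 -m creep '[[0,0,0,0]]' >/dev/null
python3 - <<'E'
from h import *
st();plan((543.2,152.7,77,-88))
t=env.read_camera("top");s=env.read_camera("scene");cv2.imwrite("pics/top3.png",t);cv2.imwrite("pics/scene3.png",s)
C=np.zeros((600,800,3),np.uint8)
for im,a,(X,Y) in[(t,(330,213,130,85,4),(0,0)),(s,(240,155,95,107,2.4),(0,342)),(s,(375,220,110,140,2.4),(300,342)),(t,(190,190,80,80,3.3),(530,0))]:
    c=crop(im,*a);c=c[:600-Y,:800-X];C[Y:Y+c.shape[0],X:X+c.shape[1]]=c
cv2.imwrite("pics/c5.png",C)
E
```

```text
10.22 [538.7 155.  197.2] ang -87.65 F [-1.3  0.2 -0.6] w 94.1 f 0.0
[0.0044, 0.0025, 0.1202, 0.4] rows 2.9
```

View pics/c5.png

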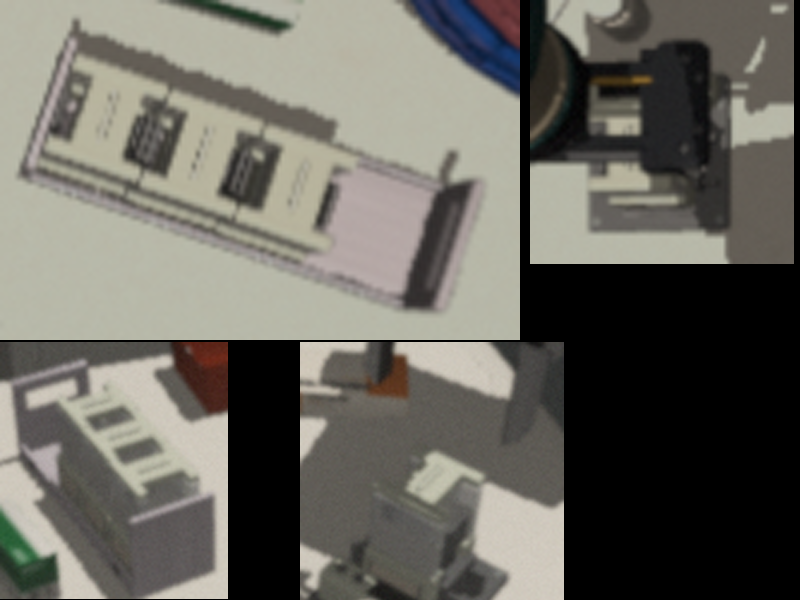

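```bash
python3 - <<'E'
from h import *
P=onz("scene",[(406.25,279.2),(434.6,291.7),(451.25,277.9),(422.9,265.4)],110);print(np.round(P,1),P.mean(0)); print([np.linalg.norm(P[i]-P[i-1]) for i in range(4)])
E
```

```text
[[569.2 129.2 110. ]
 [562.3 180.6 110. ]
 [516.3 182.7 110. ]
 [522.  129.9 110. ]] [542.45197649 155.58528959 110.        ]
[np.float64(47.16932648624062), np.float64(51.79989396670295), np.float64(46.10794659200881), np.float64(53.09423813625106)]
```

```bash
python3 -m creep '[[0.004,0.001,0.04,0],[0.004,0.001,0.08,0],[0.004,0.001,0.11,0],[0.004,0.001,0.118,0],[0.004,0.001,0.118,0]]' >/dev/null; python3 -m creep '[[0,0,0,0],[0,0,0,0]]'; python3 -c "from h import *; plan((543,154,78,-88))"
```

```text
time_s: 10.9
ee_pos: [545.7, 152.6, 82.5]
tool_rot: [[0.999, 0.036, 0.004], [0.036, -0.999, 0.001], [0.004, -0.0, -1.0]]
ft_force: [0.4, 1.1, 0.5]
grip_width: 93.8
finger_force: 0.0
[-0.0027, -0.0015, 0.0045, 0.1] rows 0.1
```

```bash
python3 -m creep '[[-0.002,-0.001,0.002,0],[-0.002,-0.001,0.002,0],[-0.002,-0.001,0.002,0]]' | grep ee_pos; python3 -m creep '[[0,0,0,0],[0,0,0,0],[0,0,0,0],[0,0,0,0],[0,0,0,0]]' -1;  python3 -m creep '[[0,0,0,0],[0,0,0,0],[0,0,0,0]]'
```

```text
ee_pos: [542.4, 154.0, 79.6]
time_s: 11.57
ee_pos: [542.0, 153.8, 78.5]
tool_rot: [[0.999, 0.037, 0.0], [0.037, -0.999, 0.0], [0.0, -0.0, -1.0]]
ft_force: [-0.7, -0.0, -0.2]
grip_width: 64.1
finger_force: 0.0
time_s: 11.82
ee_pos: [541.9, 153.4, 78.5]
tool_rot: [[0.999, 0.037, -0.0], [0.037, -0.999, -0.001], [-0.0, 0.001, -1.0]]
ft_force: [-0.8, -1.8, 3.1]
grip_width: 44.3
finger_force: 6.4
```

```bash
python3 -m creep '[[0,0,0,0],[0,0,0,0],[0,0,0,0]]'; python3 -c "
from h import *
s=env.read_camera('scene');t=env.read_camera('top');cv2.imwrite('pics/s6.png',s)
cv2.imwrite('pics/c6.png',crop(s,370,220,110,140,4))"
```

```text
time_s: 12.07
ee_pos: [542.1, 153.1, 79.1]
tool_rot: [[0.999, 0.037, 0.0], [0.037, -0.999, -0.001], [0.0, 0.001, -1.0]]
ft_force: [-1.3, -2.9, 4.9]
grip_width: 39.1
finger_force: 30.0
```

View pics/c6.png

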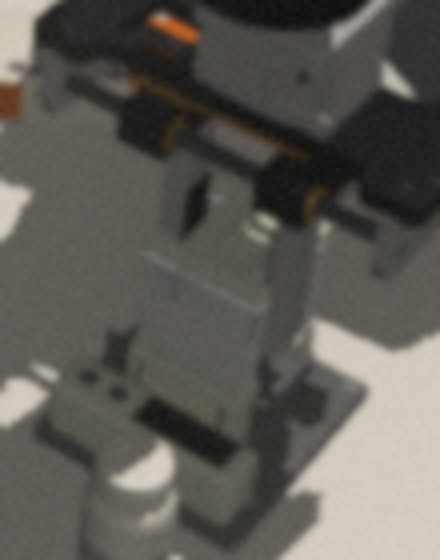

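```bash
for i in 1; do python3 -m creep '[[0,0,-0.001,0],[0,0,-0.001,0]]'| grep -E "ee_pos|ft|width"; python3 -m creep '[[0,0,-0.0015,0],[0,0,-0.0015,0]]'| grep -E "ee_pos|ft|width"; done
```

```text
ee_pos: [542.0, 153.2, 79.3]
ft_force: [1.6, -3.7, 0.6]
grip_width: 38.8
ee_pos: [541.7, 153.2, 80.5]
ft_force: [1.1, -4.4, -2.8]
grip_width: 38.9
```

```bash
for i in 1; do python3 -m creep '[[0,0.0008,-0.001,0],[0,0.0008,-0.002,0]]'| grep -E "ee_pos|ft|width"; python3 -m creep '[[0,0,-0.001,0],[0,0,-0.002,0]]'| grep -E "ee_pos|ft|width"; python3 -m creep '[[0,0,-0.001,0],[0,0,-0.002,0]]'| grep -E "ee_pos|ft|width";done
```

```text
ee_pos: [541.5, 153.1, 82.5]
ft_force: [-0.2, -3.1, -2.7]
grip_width: 38.8
ee_pos: [541.6, 153.1, 84.9]
ft_force: [0.9, -2.1, -3.2]
grip_width: 38.9
ee_pos: [541.8, 153.1, 87.1]
ft_force: [-0.2, -2.1, -4.2]
grip_width: 39.2
```

```bash
for i in 1; do python3 -m creep '[[0,0,-0.002,0],[0,0,-0.005,0],[0,0,-0.01,0]]'| grep -E "ee_pos|ft|width"; python3 -m creep '[[0,0,-0.006,0],[0,0,-0.012,0],[0,0,-0.018,0],[0,0,-0.025,0]]'| grep -E "ee_pos|ft|width"; done;  python3 -m creep '[[0,0,-0.01,0],[0,0,-0.03,0],[0,0,-0.05,0],[0,0,-0.05,0]]'| grep -E "ee_pos|ft|width"
python3 -c "
from h import *
s=env.read_camera('scene');cv2.imwrite('pics/s7.png',s)
cv2.imwrite('pics/c7.png',crop(s,370,190,110,150,4))"
```

```text
ee_pos: [541.7, 153.1, 97.0]
ft_force: [-0.8, -2.1, -3.4]
grip_width: 39.0
ee_pos: [542.2, 153.8, 123.0]
ft_force: [0.1, -0.3, -0.7]
grip_width: 39.0
ee_pos: [544.9, 153.9, 176.7]
ft_force: [0.7, 0.2, -2.0]
grip_width: 39.1
```

View pics/c7.png

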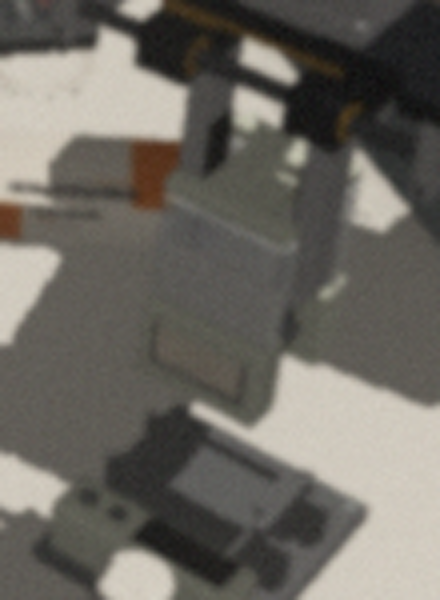

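```bash
python3 -m creep '[[-0.002,0.03,0,4],[-0.005,0.07,0.02,10],[-0.008,0.11,0.045,16],[-0.0107,0.145,0.055,19.6],[-0.0107,0.1537,0.055,19.6]]' | grep -E "ee_pos|ft|width"; python3 -m creep '[[0,0,0.015,0],[0,0,0.03,0],[0,0,0.04,0],[0,0,0.04,0],[0,0,0.04,0]]' | grep -E "ee_pos|ft|width"; python3 -c "from h import *;st()"
```

```text
ee_pos: [533.5, -4.9, 113.2]
ft_force: [-0.8, 0.6, -2.8]
grip_width: 39.2
ee_pos: [536.4, -0.5, 76.3]
ft_force: [0.2, 0.6, -0.4]
grip_width: 39.4
14.8 [ 5.364e+02 -5.000e-01  7.630e+01] ang -107.46 F [ 0.2  0.6 -0.4] w 39.4 f 30.0
```

```bash
for i in 1; do python3 -m creep '[[0,0,0.002,0],[0,0,0.004,0]]' | grep -E "ee_pos|ft";python3 -m creep '[[0,0,0.001,0],[0,0,0.002,0]]' | grep -E "ee_pos|ft";python3 -m creep '[[0,0,0.001,0],[0,0,0.001,0]]' | grep -E "ee_pos|ft";python3 -m creep '[[0,0,0.001,0],[0,0,0.001,0]]' | grep -E "ee_pos|ft"; done
```

```text
ee_pos: [537.8, -0.7, 73.7]
ft_force: [-0.7, -0.4, -0.5]
ee_pos: [537.2, -0.8, 71.3]
ft_force: [-0.6, 0.5, -2.3]
ee_pos: [536.9, -0.9, 70.0]
ft_force: [-0.8, 0.4, -2.1]
ee_pos: [537.1, -1.0, 69.2]
ft_force: [0.2, -0.2, -1.5]
```

```bash
for i in 1; do python3 -m creep '[[0,0,0.001,0],[0,0,0.001,0]]' | grep -E "ee_pos|ft";python3 -m creep '[[0,0,0.001,0],[0,0,0.001,0]]' | grep -E "ee_pos|ft";python3 -m creep '[[0,0,0.001,0],[0,0,0.001,0]]' | grep -E "ee_pos|ft"; done
```

```text
ee_pos: [537.2, -1.1, 69.1]
ft_force: [-1.7, 0.1, 5.7]
ee_pos: [537.2, -1.1, 69.0]
ft_force: [-3.4, -0.3, 11.6]
ee_pos: [537.3, -1.1, 68.9]
ft_force: [-4.6, 0.2, 18.8]
```

```bash
python3 -m creep '[[0,0,-0.003,0],[0,0,-0.003,0],[0,0,-0.003,0],[0,0,-0.003,0],[0,0,-0.003,0]]' 1 | grep -E "ee_pos|ft|width"; python3 -m creep '[[0,0,-0.015,0],[0,0,-0.045,0],[0,0,-0.075,0],[0,0,-0.085,0],[0,0,-0.085,-5]]' | grep -E "ee_pos|ft|width"; python3 -m creep '[[0,0,0,-7.1],[0,0,0,-14.2],[0,0,0,-21.3],[0,0,0,-28.4],[0,0,0,-35]]' >/dev/null; python3 -m creep '[[0,0,0,-7.1],[0,0,0,-14.2],[0,0,0,-21.3],[0,0,0,-28.4],[0,0,0,-35]]' >/dev/null; python3 -m creep '[[0,0,0,-7.1],[0,0,0,-14],[0,0,0,-15],[0,0,0,-15]]' | grep -E "ee_pos|ft|width";python3 -c "
from h import *
st();s=env.read_camera('scene');t=env.read_camera('top');cv2.imwrite('pics/s8.png',s);cv2.imwrite('pics/t8.png',t)
C=np.zeros((480,800,3),np.uint8);C[:,:400]=crop(s,300,150,133,160,3)[:480,:400] if 0 else cv2.resize(s[150:310,300:433],(400,480));C[:,400:]=cv2.resize(t[170:290,240:340],(400,480))
cv2.imwrite('pics/c8.png',C)"
```

```text
ee_pos: [536.9, -1.0, 68.6]
ft_force: [0.1, -1.2, -0.8]
grip_width: 69.8
ee_pos: [539.2, -1.3, 156.9]
ft_force: [-0.2, 0.2, -0.6]
grip_width: 94.1
ee_pos: [536.7, -0.9, 153.3]
ft_force: [0.4, 0.4, 0.1]
grip_width: 93.8
17.97 [536.7  -0.9 153.3] ang -17.61 F [0.4 0.4 0.1] w 93.8 f 0.0
```

View pics/c8.png

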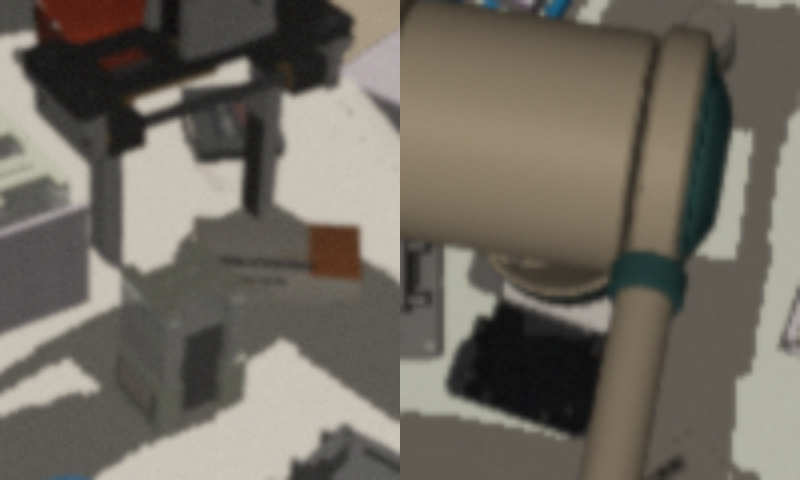

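```bash
python3 -m creep '[[0,0,0.03,0],[0,0,0.06,0],[0,0,0.078,0],[0,0,0.082,0],[0,0,0.082,0]]' | grep -E "ee_pos|ft|width"; python3 -m creep '[[0,0,0,0],[0,0,0,0],[0,0,0,0],[0,0,0,0],[0,0,0,0]]' -1 >/dev/null;python3 -m creep '[[0,0,0,0],[0,0,0,0],[0,0,0,0]]' | grep -E "ee_pos|ft|width|finger"
python3 - <<'E'
from h import *
st()
t=cv2.imread("pics/top3.png");Yaw=-17.6
def edges(p,s,h):
    d=np.gradient(np.convolve(p,np.ones(3)/3,'same'))
    return [(round(i*s-h,1),round(d[i])) for i in range(3,len(d)-3) if abs(d[i])==abs(d[i-2:i+3]).max() and abs(d[i])>5]
for z in (105,86):
    r=rect(t,"top",(506,-234),Yaw,z,60,150).astype(float)[...,1]
    for a,b in((-25,-20),(21,26)): print(z,edges(r[int((a+60)*2):int((b+60)*2)].mean(0),.5,150))
a=np.radians(Yaw);print("origin proj Y",506*-np.sin(a)-234*np.cos(a),"X",506*np.cos(a)-234*np.sin(a))
E
```

```text
ee_pos: [536.0, -0.8, 70.7]
ft_force: [-0.2, 0.4, -1.3]
grip_width: 93.5
ee_pos: [536.7, -0.8, 72.5]
ft_force: [-3.1, 0.7, 5.2]
grip_width: 57.9
finger_force: 30.0
19.15 [536.7  -0.8  72.5] ang -17.5 F [-3.1  0.7  5.2] w 57.9 f 30.0
105 [(-116.0, -12), (-97.0, 15), (2.5, -8), (5.5, 8), (58.5, -9), (61.5, 9), (115.0, -9), (118.0, 8), (121.5, -10), (125.0, 11)]
105 [(-115.5, -11), (-98.5, 10), (-51.0, 5), (2.5, -9), (6.0, 8), (59.0, -10), (62.0, 8), (115.5, -9), (118.0, 10), (122.0, -12), (125.5, 16)]
86 [(-121.0, -12), (-102.0, 14), (0.0, -7), (3.0, 7), (57.0, -9), (60.5, 7), (114.5, -8), (117.5, 9), (121.5, -9), (124.5, 10)]
86 [(-121.0, -11), (-102.5, 13), (0.0, -9), (3.0, 6), (44.5, -6), (57.5, -10), (71.5, 7), (102.0, -9), (117.5, 12), (121.5, -13), (124.5, 16)]
origin proj Y -70.04745154382468 X 553.0690323388352
```

```bash
python3 -m creep '[[0,0,-0.01,0],[0,0,-0.04,0],[0,0,-0.08,0],[0,0,-0.12,0],[0,0,-0.13,0]]' | grep -E "ee_pos|ft|width"; python3 -m creep '[[-0.02,0.003,0,0],[-0.055,0.007,0,0],[-0.09,0.011,0,0],[-0.125,0.016,0,0],[-0.159,0.0204,0,0]]' >/dev/null; python3 -m creep '[[-0.035,0.004,0,0],[-0.07,0.009,0,0],[-0.105,0.013,0,0],[-0.14,0.018,0,0],[-0.159,0.0203,0,0]]' >/dev/null; python3 -m creep '[[0,0,0,0],[0,0,0,0],[0,0,0,0]]' >/dev/null; python3 -c "from h import *;st();plan((479.8,-316.4,110,-17.6))"
```

```text
ee_pos: [540.6, -1.5, 208.5]
ft_force: [1.9, -0.5, -1.3]
grip_width: 57.6
20.65 [ 479.8 -315.6  201.2] ang -17.5 F [-0.3 -0.7 -1.3] w 58.0 f 30.0
[-0.0008, 0.0002, 0.0912, 0.1] rows 2.2
```

```bash
python3 -m creep '[[-0.0008,0,0.025,0],[-0.0008,0,0.055,0],[-0.0008,0,0.08,0],[-0.0008,0,0.09,0],[-0.0008,0,0.09,0]]' >/dev/null; python3 -m creep '[[0,0,0,0],[0,0,0,0],[0,0,0,0],[0,0,0,0]]' >/dev/null; python3 -c "from h import *;st();plan((479.8,-316.4,93,-17.6))"
```

```text
21.4 [ 480.8 -317.8  113.5] ang -17.48 F [ 0.7  0.3 -1.6] w 57.8 f 30.0
[0.0011, -0.0013, 0.0205, 0.1] rows 0.5
```

```bash
python3 -m creep '[[0.001,-0.001,0.005,0],[0.001,-0.001,0.012,0],[0.001,-0.001,0.018,0],[0.001,-0.001,0.018,0],[0.001,-0.001,0.018,0]]' | grep -E "ee_pos|ft"; python3 -m creep '[[0,0,0.002,0],[0,0,0.004,0],[0,0,0.004,0]]' | grep -E "ee_pos|ft"; python3 -c "from h import *;st();plan((479.8,-316.4,77,-17.6))"
```

```text
ee_pos: [478.8, -315.7, 93.1]
ft_force: [-0.0, -0.5, -2.5]
ee_pos: [479.1, -315.9, 89.6]
ft_force: [-0.1, -0.9, -2.5]
22.07 [ 479.1 -315.9   89.6] ang -17.5 F [-0.1 -0.9 -2.5] w 57.7 f 30.0
[-0.0003, 0.0008, 0.0126, 0.1] rows 0.3
```

```bash
python3 -m creep '[[0,0.0007,0.001,0],[0,0.0007,0.003,0],[0,0.0007,0.005,0],[0,0.0007,0.005,0]]' | grep -E "ee_pos|ft"; python3 -m creep '[[0,0,0.002,0],[0,0,0.004,0],[0,0,0.004,0]]' | grep -E "ee_pos|ft"; python3 -m creep '[[0,0,0.001,0],[0,0,0.002,0],[0,0,0.002,0]]' | grep -E "ee_pos|ft";
```

```text
ee_pos: [479.7, -316.0, 84.5]
ft_force: [-0.1, -0.5, -1.8]
ee_pos: [479.7, -316.0, 80.5]
ft_force: [-0.2, -0.8, -1.4]
ee_pos: [479.9, -316.2, 78.8]
ft_force: [-0.9, -0.5, -2.3]
```

```bash
for i in 1; do python3 -m creep '[[0,0,0.001,0],[0,0,0.001,0]]' | grep -E "ee_pos|ft"; python3 -m creep '[[0,0,0.0005,0],[0,0,0.001,0]]' | grep -E "ee_pos|ft"; python3 -m creep '[[0,0,0.0005,0],[0,0,0.001,0]]' | grep -E "ee_pos|ft"; done
```

```text
ee_pos: [479.9, -316.2, 77.8]
ft_force: [0.0, 0.4, -1.5]
ee_pos: [480.0, -316.3, 77.5]
ft_force: [-1.4, 0.4, 5.6]
ee_pos: [480.0, -316.3, 77.5]
ft_force: [-1.9, 1.6, 11.2]
```

```bash
for i in 1; do python3 -m creep '[[0.001,0,-0.0014,0],[0.003,0,-0.0014,0],[0.005,0,-0.0014,0]]' | grep -E "ee_pos|ft"; python3 -m creep '[[0.001,0,0,0],[0.001,0,0,0]]' | grep -E "ee_pos|ft"; python3 -m creep '[[0.001,0,0,0],[0.001,0,0,0]]' | grep -E "ee_pos|ft";python3 -m creep '[[0.001,0,0,0],[0.001,0,0,0]]' | grep -E "ee_pos|ft";python3 -m creep '[[0.001,0,0,0],[0.001,0,0,0]]' | grep -E "ee_pos|ft"; python3 -m creep '[[0.001,0,0,0],[0.001,0,0,0]]' | grep -E "ee_pos|ft"; done
```

```text
ee_pos: [481.7, -312.0, 77.5]
ft_force: [-1.2, -2.6, 1.0]
ee_pos: [482.1, -311.1, 77.5]
ft_force: [-0.5, -2.1, 0.8]
ee_pos: [482.1, -311.1, 77.6]
ft_force: [-2.3, -5.1, 0.8]
ee_pos: [482.1, -311.1, 77.6]
ft_force: [-2.6, -7.4, -0.1]
ee_pos: [482.2, -311.1, 77.7]
ft_force: [-3.1, -9.0, -0.1]
ee_pos: [482.2, -311.1, 77.7]
ft_force: [-4.3, -12.8, -1.5]
```

```bash
python3 -m creep '[[0,0,0.001,0],[0,0,0.002,0],[-0.002,0,0.002,0],[-0.003,0,0.002,0]]' | grep -E "ee_pos|ft"; python3 -m creep '[[0,0,0,0],[0,0,0,0],[0,0,0,0],[0,0,0,0]]' 1 | grep -E "ee_pos|ft|width"; python3 -m creep '[[0,0,-0.02,0],[0,0,-0.06,0],[0,0,-0.1,0],[0,0,-0.13,0],[0,0,-0.13,0]]'| grep -E "ee_pos|ft|width"; python3 -c "from h import *;st();plan((440,-60,220,-17.5))"
```

```text
ee_pos: [482.2, -311.6, 77.6]
ft_force: [-2.4, -0.7, 11.3]
ee_pos: [481.8, -308.8, 74.8]
ft_force: [-0.0, -0.3, -0.4]
grip_width: 80.8
ee_pos: [485.2, -311.5, 211.9]
ft_force: [-0.1, 0.1, 0.7]
grip_width: 94.2
25.57 [ 485.2 -311.5  211.9] ang -17.47 F [-0.1  0.1  0.7] w 94.2 f 0.0
[0.2264, -0.1186, -0.0081, 0.0] rows 6.1
```

```bash
python3 -m creep '[[0.04,-0.02,0,0],[0.08,-0.04,0,0],[0.12,-0.06,0,0],[0.155,-0.08,0,0],[0.19,-0.1,0,0]]' >/dev/null; python3 -m creep '[[0.04,-0.01,0,0],[0.08,-0.02,0,0],[0.12,-0.03,0,0],[0.16,-0.04,0,0],[0.16,-0.04,0,0]]' >/dev/null; python3 - <<'E'
from h import *
st()
t=env.read_camera("top");s=env.read_camera("scene");cv2.imwrite("pics/top9.png",t);cv2.imwrite("pics/scene9.png",s);Yaw=-17.6
def edges(p,s,h):
    d=np.gradient(np.convolve(p,np.ones(3)/3,'same'))
    return [(round(i*s-h,1),round(d[i])) for i in range(3,len(d)-3) if abs(d[i])==abs(d[i-2:i+3]).max() and abs(d[i])>5]
def dips(p,s,h): return [(round(i*s-h,1),round(p[i-4:i+5].max()-p[i])) for i in range(5,len(p)-5) if p[i]==p[i-4:i+5].min() and p[i-8:i+9].max()-p[i]>12]
for n,im in(("top",t),("scene",s)):
  for zz in(105,):
    r=rect(im,n,(506,-234),Yaw,zz,60,150).astype(float)[...,1]
    for a,b in((-27,-21),(21,27)):
        p=r[int((a+60)*2):int((b+60)*2)].mean(0);print(n,edges(p,.5,150),"dips",dips(p,.5,150))
# lane-x edges of each lid
r=rect(t,"top",(506,-234),Yaw,105,60,150).astype(float)[...,1]
for c in(-80,-24,32,88):print(c,edges(r[:,int((c-20+150)*2):int((c+20+150)*2)].mean(1),.5,60))
for k,a in(("b43",(218,190,82)),("b45",(317,178,71))):pass
t0=cv2.imread("pics/top0.png")
for nm,(x,y,w,h) in dict(b43=(205,178,28,24),b45=(305,165,26,26),m5=(362,188,48,34),m3=(270,270,62,60)).items():
    print(nm,"mean abs diff",round(float(np.abs(t0[y:y+h,x:x+w].astype(int)-t[y:y+h,x:x+w]).mean()),1))
E
```

```text
26.4 [453.9  67.2 204.5] ang -17.06 F [ 0.7 -0.7 -0.4] w 93.9 f 0.0Traceback (most recent call last):
  File "<stdin>", line 12, in <module>
  File "<stdin>", line 7, in dips
    return umr_maximum(a, axis, None, out, keepdims, initial, where)
ValueError: zero-size array to reduction operation maximum which has no identity
```

```bash
cat > chk.py <<'E'
from h import *
import sys
t=cv2.imread(sys.argv[1]);s=cv2.imread(sys.argv[2]);Yaw=-17.6
def edges(p,s,h):
    d=np.gradient(np.convolve(p,np.ones(3)/3,'same'))
    return [(round(i*s-h,1),round(d[i])) for i in range(3,len(d)-3) if abs(d[i])==abs(d[i-2:i+3]).max() and abs(d[i])>5]
def dips(p,s,h): return [(round(i*s-h,1),round(p[i-8:i+9].max()-p[i])) for i in range(10,len(p)-10) if p[i]==p[i-4:i+5].min() and p[i-8:i+9].max()-p[i]>8]
for n,im in(("top",t),("scene",s)):
    r=rect(im,n,(506,-234),Yaw,105,60,150).astype(float)[...,1]
    for a,b in((-27,-21),(21,27)):
        p=r[int((a+60)*2):int((b+60)*2)].mean(0);print(n,"dips",dips(p,.5,150),"\n   ",edges(p,.5,150))
r=rect(t,"top",(506,-234),Yaw,105,60,150).astype(float)[...,1]
for c in(-80,-24,32,88):print(c,edges(r[:,int((c-20+150)*2):int((c+20+150)*2)].mean(1),.5,60))
t0=cv2.imread("pics/top0.png")
for nm,(x,y,w,h) in dict(b43=(205,178,28,24),b45=(305,165,26,26),m5=(362,188,48,34),m3=(270,270,62,60)).items():
    d,f=cv2.phaseCorrelate(t0[y:y+h,x:x+w,1].astype(float),t[y:y+h,x:x+w,1].astype(float));print(nm,np.round(d,2),round(f,2))
E
python3 chk.py pics/top9.png pics/scene9.png
```

```text
top dips [(-122.0, 25), (-113.0, 67), (-52.5, 53), (4.0, 34), (60.5, 45), (116.5, 42), (123.5, 61)] 
    [(-116.0, -11), (-108.0, 7), (-54.0, -8), (-51.0, 9), (2.5, -7), (5.5, 7), (59.0, -9), (62.0, 7), (115.0, -8), (118.0, 9), (122.0, -10), (125.0, 11)]
top dips [(-121.5, 24), (-112.0, 54), (-52.0, 43), (4.5, 44), (60.5, 47), (105.5, 12), (116.5, 43), (123.5, 86)] 
    [(-115.5, -11), (-108.0, 12), (-53.5, -6), (-50.5, 8), (3.0, -8), (6.0, 9), (59.0, -9), (62.0, 7), (115.0, -8), (118.0, 9), (122.0, -12), (125.5, 16)]
scene dips [(121.0, 21)] 
    []
scene dips [(125.0, 14), (135.0, 20)] 
    [(119.5, -5), (140.0, 5), (148.0, -6)]
-80 [(-46.5, -5), (-40.5, -6), (-35.0, 6), (-30.5, -9), (-26.0, 11), (31.0, -6), (44.5, 6)]
-24 [(-46.5, -5), (-41.0, -7), (-37.5, 8), (-33.0, -9), (-29.0, 11), (28.5, -9), (42.5, 9)]
32 [(-46.5, -6), (-40.5, -9), (-37.0, 11), (-32.5, -10), (-28.0, 12), (29.0, -9), (43.0, 11)]
88 [(-46.5, -6), (-40.5, -8), (-36.0, 11), (-31.0, -10), (-26.5, 11), (30.5, -9), (44.0, 11)]
b43 [-0.02  0.04] 1.0
b45 [0.5  0.57] 1.0
m5 [ 0.01 -0.04] 0.98
m3 [ 0.18 -0.33] 0.59
```

```bash
python3 -m creep '[[0,0,0,0],[0,0,0,0]]' >/dev/null;python3 -c "from h import *;st();s=env.get_state()['ee_pos'];plan(((s[0]+480.9)/2,(s[1]-310.7)/2,204,-17.5),(480.9,-310.7,204,-17.5))"
```

```text
26.67 [454.8  58.9 204.9] ang -17.58 F [-0.1  0.1  0.3] w 94.1 f 0.0
[-0.1722, 0.0682, 0.0009, -0.1] rows 4.4
[-0.1723, 0.068, -0.0, 0.0] rows 4.4
```

```bash
python3 -m creep '[[-0.035,0.014,0,0],[-0.07,0.028,0,0],[-0.105,0.042,0,0],[-0.14,0.056,0,0],[-0.172,0.068,0,0]]' >/dev/null; python3 -m creep '[[-0.035,0.014,0,0],[-0.07,0.028,0,0],[-0.105,0.042,0,0],[-0.14,0.056,0,0],[-0.172,0.068,0,0]]' >/dev/null;  python3 -m creep '[[0,0,0,0],[0,0,0,0],[0,0,0,0]]' >/dev/null; python3 -m creep '[[0,0,0.03,0],[0,0,0.065,0],[0,0,0.09,0],[0,0,0.1,0],[0,0,0.1,0]]' >/dev/null; python3 -m creep '[[0,0,0,0],[0,0,0,0],[0,0,0,0]]' >/dev/null; python3 -c "from h import *;st();plan((480.9,-310.7,77,-17.5))"
```

```text
28.42 [ 482.5 -309.5  107.3] ang -17.47 F [ 0.1 -0.4  0.1] w 94.0 f 0.0
[-0.0016, -0.0012, 0.0303, 0.0] rows 0.7
```

```bash
python3 -m creep '[[-0.0016,-0.0012,0.015,0],[-0.0016,-0.0012,0.027,0],[-0.0016,-0.0012,0.028,0],[-0.0016,-0.0012,0.028,0]]' |grep ee_pos; python3 -m creep '[[0,0,0,0],[0,0,0,0],[0,0,0,0],[0,0,0,0],[0,0,0,0]]' -1 |grep ee_pos;python3 -m creep '[[0,0,0,0],[0,0,0,0],[0,0,0,0]]' | grep -E "ee_pos|ft|width|finger"
```

```text
ee_pos: [479.9, -310.2, 77.9]
ee_pos: [480.0, -310.2, 77.8]
ee_pos: [480.4, -310.4, 77.7]
ft_force: [0.5, -0.3, 1.2]
grip_width: 58.1
finger_force: 30.0
```

Gripped with almost no force. Now I press down lightly and push, and open while still pushing.

```bash
python3 -m creep '[[0.001,0,0.001,0],[0.002,0,0.0015,0],[0.003,0,0.0015,0],[0.004,0,0.0015,0],[0.004,0,0.0015,0]]' |grep -E "ee_pos|ft"; python3 -m creep '[[0.001,0,0,0],[0.001,0,0.0005,0],[0.001,0,0.0005,0]]' |grep -E "ee_pos|ft"; python3 -m creep '[[0,0,0,0],[0,0,0,0],[0,0,0,0]]' 1| grep -E "ee_pos|ft|width"
```

```text
ee_pos: [480.6, -309.9, 77.8]
ft_force: [-4.5, -6.2, 8.4]
ee_pos: [480.6, -309.9, 77.8]
ft_force: [-6.3, -9.5, 11.1]
ee_pos: [480.8, -304.6, 74.9]
ft_force: [-0.4, 0.4, 0.2]
grip_width: 74.5
```

```bash
python3 -m creep '[[0,0,-0.001,0],[0,0,-0.04,0],[0,0,-0.08,0],[0,0,-0.12,0],[0,0,-0.13,0]]'| grep -E "ft|width"; python3 -m creep '[[0.04,-0.02,0,0],[0.08,-0.04,0,0],[0.12,-0.06,0,0],[0.155,-0.08,0,0],[0.19,-0.1,0,0]]' >/dev/null; python3 -m creep '[[0.04,-0.01,0,0],[0.08,-0.02,0,0],[0.12,-0.03,0,0],[0.16,-0.04,0,0],[0.16,-0.04,0,0]]' >/dev/null; python3 -m creep '[[0,0,0,0],[0,0,0,0],[0,0,0,0]]' | grep -E "ft|time|ee_pos"
python3 -c "
from h import *
cv2.imwrite('pics/top10.png',env.read_camera('top'));cv2.imwrite('pics/scene10.png',env.read_camera('scene'))"; python3 chk.py pics/top10.png pics/scene10.png
```

```text
ft_force: [0.9, -0.8, 0.7]
grip_width: 93.9
time_s: 31.83
ee_pos: [454.1, 63.3, 205.0]
ft_force: [-0.1, 0.0, 0.6]
top dips [(-122.0, 24), (-113.0, 67), (-52.0, 44), (4.0, 34), (60.5, 45), (84.5, 8), (116.5, 42), (123.5, 60)] 
    [(-116.0, -12), (-108.0, 10), (-54.0, -8), (-50.5, 8), (2.5, -7), (5.5, 7), (59.0, -9), (62.0, 8), (115.0, -8), (118.0, 9), (122.0, -10), (125.0, 11)]
top dips [(-121.5, 26), (-112.0, 56), (-52.0, 40), (4.5, 41), (60.5, 47), (70.5, 13), (105.5, 12), (116.5, 43), (123.5, 86)] 
    [(-115.5, -11), (-108.0, 14), (-53.5, -8), (-50.5, 7), (3.0, -8), (6.0, 8), (59.0, -9), (62.0, 7), (115.5, -9), (118.0, 9), (122.0, -12), (125.5, 16)]
scene dips [(121.0, 23)] 
    []
scene dips [(134.0, 14)] 
    [(-105.0, 5), (118.5, -6), (140.0, 5)]
-80 [(-46.5, -5), (-40.5, -7), (-37.0, 8), (-32.5, -9), (-28.0, 10), (28.5, -7), (43.0, 6)]
-24 [(-46.5, -5), (-41.0, -7), (-37.5, 9), (-33.0, -10), (-29.0, 11), (28.5, -9), (42.0, 10)]
32 [(-46.5, -6), (-40.5, -9), (-37.0, 11), (-32.5, -10), (-28.0, 12), (29.0, -9), (43.0, 11)]
88 [(-46.5, -6), (-40.5, -8), (-36.0, 11), (-31.0, -10), (-26.5, 11), (30.5, -9), (44.0, 11)]
b43 [-0.04  0.06] 1.0
b45 [0.49 0.57] 1.0
m5 [-0.    0.01] 0.97
m3 [ 0.15 -0.2 ] 0.61
```

```bash
python3 -c "from cell import env; print(env.hand_in())"
```

```text
the job is handed in; nothing more can be done
None
```

I handed the job in at about 32 s of robot time: cassette_4 was unclipped and racked, and by the last top-camera check all four stand in one closed row against the plain end panel, though the hand-in returned no verdict.

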